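Open the compressed-air filter

TASK

The air filter on the bench needs a new element. Screw its black cap off anticlockwise, following the thread by feel so that it is never pulled, pressed or shoved sideways hard, and keep hold of the cap as it comes free, because a spring underneath pushes it off. Then set the cap down gently, open side down, in the empty half of the steel tray, let go of it and leave everything else where it is.

Things in the scene. Friction and masses are not known exactly. Their poses are not given: they have to be found in the camera images.
- cap: Screw cap of the filter: black plastic, round, 52 mm high, about 0.1 kg. Solid ribbed top 16 mm, 48 mm in diameter; below it a hollow skirt, 45 mm in diameter, 36 mm deep, with lugs inside that ride the thread. Origin: centre of the open lower rim; z up through the closed top. It starts with the rim 1 to 2 mm over the shoulder. Anticlockwise from above raises it.
- cap_grip (a point): Centre of the cap's ribbed top, 44 mm above its rim: grip here, from above. The thread is coarse: the cap rises steeply as it turns, how fast is to be felt, and it frees after more than one but less than one and a half turns. Let go part-way, it stays put. While threaded, a gripper rising with it feels little vertical force and cannot lift it; once free it lifts straight off, pushed a little by the spring.
- filter: The air filter, fixed to the bench: aluminium canister 80 mm in diameter on a steel foot plate 130 x 100 mm, brass ports at both sides (48 mm up, out to 68 mm along y). Its flat top, the shoulder, is 64 mm across and 80 mm above the bench. Origin: centre of the foot plate's underside, on the upright axis of canister, neck and cap.
- shoulder (a point): Point on the filter's axis at the top of the canister, 80 mm above the bench, where the neck begins. The cap is clear of the thread when its rim is over 31 mm above this point; to pass sideways over the spring pin the rim must be at least 74 mm above it.
- neck: Threaded neck under the cap: 34 mm high, 35 mm over its coarse thread, rigid. A spring pin in its middle pushes the cap up with 4 to 5 N and, once let out, stands 69 mm above the shoulder. Force between cap and neck is 4 N at rest and must stay below 22 N: forcing the cap 2 mm up, down or sideways can exceed that. Origin: centre of its foot, at the shoulder.
- tray: Low open steel tray, 130 mm along its x and 212 mm along its y, fixed to the bench, walls 4 mm thick and 16 mm high, floor 4 mm thick. A wall across its middle makes two halves; the half at +y holds the new filter element and a seal, the half at -y is empty. Origin: centre of the underside.
- free_half (a point): Centre of the floor of the tray's empty half, 4 mm above the bench; this half is 122 x 100 mm inside, with x and y as the tray's.
- element: New white filter element standing in the full half of the tray, 28 mm in diameter, 46 mm high. Origin: centre of its underside. Leave alone.
- seal: Black rubber ring lying in the full half of the tray, 36 mm in diameter, 4 mm thick. Leave alone.
- puck_a: Black plastic workpiece, 40 mm in diameter, 25 mm high, standing near the filter. Leave alone.
- puck_b: Aluminium workpiece, 40 mm in diameter, 25 mm high, standing far out on the bench. Leave alone.
- screwdriver: Screwdriver lying far out on the bench. Leave alone.
- wrench: Wrench lying far out on the bench. Leave alone.
- bracket: Aluminium block 60 x 40 x 30 mm at the robot's left. Leave alone.
Not all that is in view belongs to the job. Leave any blue look-alike of the cap alone.

How it is judged:
On the way:
1. the cap is off the thread (rim more than 31 mm above the shoulder) and held by the fingers (z of cap in the frame of shoulder above 0.031 m and contact force between the fingers and cap above 1 N), for 0.2 s.
At the end, for the whole second after the job is handed in: The cap stands still and upright (within 0.1 rad), open rim down on the floor of the tray's empty half (rim within 4 mm of the floor's height, its centre within 45 mm along x and 35 mm along y of the half's centre), released; everything else is where it was (x of cap in the frame of free_half between -0.045 and 0.045 m and y of cap in the frame of free_half between -0.035 and 0.035 m and z of cap in the frame of free_half between -0.004 and 0.004 m and angle between cap's own z axis and vertical below 0.1 rad and linear speed of cap below 0.03 m/s and contact force between the fingers and cap below 0.1 N); the robot touches nothing.
It fails at once if the thread is forced: more than 22 N between cap and neck (contact force between cap and neck above 22 N).
It fails at once if the cap comes off the thread, or is dropped from more than 15 mm over the tray's floor, with no finger on it (contact force between the fingers and cap below 0.05 N and z of cap in the frame of free_half above 0.015 m and (z of cap in the frame of shoulder above 0.031 m or not (horizontal distance between cap and shoulder below 0.004 m))).
It fails at once if the cap is pressed on the tray with more than 60 N (contact force between cap and tray above 60 N).
It fails at once if something else is disturbed (moved more than 15 mm) (distance of any of element, seal, puck_a, puck_b, screwdriver, wrench, bracket from where it was at the start of the episode above 0.015 m).
It also fails if it takes over 72 s, if anything falls off the work surface, if the arm or the gripper's body presses on something with over 40 N, if the wrist force passes 120 N, or if a joint passes its speed limit or range.

ROBOT

A 6-joint arm with a two-finger parallel gripper is mounted at the origin on the work surface. World frame = base frame: x ahead of the robot, y to its left, z up, the work surface at z = 0. Lengths are in m, angles in rad, forces in N, time in s.
With the tool pointing down it reaches from about 0.3 to 0.875 m from the base axis. Payload 6.4 kg.
Tool frame: the origin (TCP) lies midway between the tips of the shut fingers; the grasp point (between the pads) lies 19 mm behind it; z points along the fingers, y is the direction in which the jaws open and shut (so a half turn about z gives the same grasp; the last joint's range is limited). The gripper opens to 85 mm and grips with 20 to 120 N. Pads are 22 mm wide; open, the fingers measure 114 mm over their backs; the gripper's body (76 mm by 85 mm) begins 54 mm behind the grasp point. The pads swing forward as they close: fully open they stand 13 mm farther back than shut.
Start: joints at [-1.343, 0.181, 1.607, -0, 1.354, -0.206], TCP at [0.242, -0.522, 0.231] pointing down, gripper open.
Joint ranges: [-2.99, 2.99], [-0.89, 2.07], [0.3, 2.58], [-1.14, 4.28], [0, 2.63], [-3.12, 3.12]. Speed limits (rad/s): [2.57, 2.57, 3.01, 3.14, 3.14, 3.14].

INTERFACE

Orientations are given as a unit quaternion [w, x, y, z].
In Python, from bench import get_obs, camera, hand_in gives the robot as it stands.
- The arm moves only by the tool drive_tool, never from a script. Its argument "deltas" is a list of rows, each a list of 2 entries, a list of its own where there are three numbers: the shift along the world's x, y, z in m, then the turn about the world's z in rad. A call has 1 to 10 rows; each row shifts and turns the pose as measured when the row begins; what a row does not reach is not made up. A row lasts 1/10 s, in which the tool goes at most 50 mm and 8.59 degrees, less where a joint would pass 70% of its speed; a pose out of reach is approached as far as the arm can. A call is refused whole if a number of a shift passes 0.05 or a number of a turn 0.15, either way. A call with a gripper value outside its range is refused whole. "gripper" is the opening, from 0 (shut) to 1 (fully open), set as the call begins (left out, the last holds). The fingers move at their own pace and stop on an object; the grip force is fixed at half the most. Time passes only in rows, so rows that do not move let the fingers close. It gives the time, the measured TCP pose, the force and the opening at its end, in the units of the state.
- get_obs(): the state, without advancing time (a new reading comes with each control period).
- camera(name): name is "scene" or "top" or "wrist"; returns a dict with "frame" (384x512x3 uint8, red, green, blue), "fx", "fy", "cx", "cy" (pixels), "eye" and "attitude" of the camera in the world. Camera axes: x right, y down, z forward; pixel columns grow to the right and rows downward; lengths in m; the calibration is good to about 2 mm. A picture is of the moment at which its call begins. There is no depth.
- hand_in(): hands the job in, once; it reports no verdict.
The state is a dict: "time_s": time; "q": joint angles; "dq": joint speeds; "joint_efforts": joint torques, N m; "eef_pos": TCP position; "eef_rot": TCP orientation; "wrist_force": force on the tool from outside, world axes, zero at the start; "torque": the same for the moment, N m; "opening": opening from 0.0 (shut) to 1.0 (fully open).
Only numpy, scipy, OpenCV 4.12 (cv2) and the standard library are available. Lean on these libraries where they do the work, as an engineer would, in place of code of your own. Each camera call takes 0.05 s, during which the arm holds its last target.

## Working session

There is one attempt and no reset: what is moved stays moved. The work goes in short steps, Python scripts to look and compute and a tool call to move; the robot and the scene stay as the last step left them, time stands still between calls to the robot, and variables do not carry over. Pictures are saved under pics/ and viewed, and the job is handed in when it is done.

Besides the shell and the picture viewer there is one more tool, called after ">>>" by a JSON object that holds its "api" and its "payload". drive_tool: Moves the arm, as the interface text tells. Its arguments: {"type":"object","properties":{"deltas":{"type":"array","items":{"type":"array"}},"gripper":{"type":"number"}},"required":["deltas"]}

```bash
mkdir -p pics
cat > h.py <<'E'
import numpy as np, cv2
from bench import get_obs, camera, hand_in
from scipy.spatial.transform import Rotation as R
def snap(n,fn):
    c=camera(n); cv2.imwrite('pics/'+fn,c['frame'][:,:,::-1]); return c
def rot(c):
    a=np.array(c['attitude'],float)
    return a if a.shape==(3,3) else R.from_quat([a[1],a[2],a[3],a[0]]).as_matrix()
def ray(c,u,v):
    d=rot(c)@np.array([(u-c['cx'])/c['fx'],(v-c['cy'])/c['fy'],1]); return np.array(c['eye'],float),d
def onz(c,u,v,z):
    e,d=ray(c,u,v); return e+d*(z-e[2])/d[2]
E
python3 - <<'E'
from h import *
import pickle
C={}
for n in ['scene','top','wrist']:
    C[n]=snap(n,n+'0.png'); c=C[n]; print(n,c['fx'],c['cx'],c['cy'],c['eye'],c['attitude'])
pickle.dump(C,open('c0.pkl','wb'))
o=get_obs(); print(o)
E
```

```text
scene 349.5221037573982 256.32338265458003 194.79280053450202 [ 0.89926597 -0.26659891  0.8057778 ] [-0.26639475  0.83072566  0.4641786  -0.15318925]
top 414.740246112879 258.98079005630876 192.93059806823504 [ 0.38144971 -0.01798469  1.38267824] [ 0.02986404 -0.70188147  0.71138769 -0.01995225]
wrist 334.1439950781544 262.5528703106777 188.15099391070783 [ 0.30310595 -0.49217778  0.37271594] [ 0.11205785  0.83528324 -0.53335709 -0.07263038]
{'time_s': 0.15, 'q': array([-1.34331363e+00,  1.81367489e-01,  1.60776495e+00,  2.20704427e-05,
        1.35380637e+00, -2.06330014e-01]), 'dq': array([-1.76154864e-03, -1.84276539e-03, -2.65946798e-03, -5.81821394e-04,
        5.54890272e-04, -8.14454149e-05]), 'joint_efforts': array([ 9.17277393e-04, -4.45261967e+01, -3.51689386e+01, -3.06458287e-04,
        5.88256109e-03, -2.37208235e-05]), 'eef_pos': array([ 0.24160225, -0.52131966,  0.2305992 ]), 'eef_rot': array([-6.73152855e-04,  9.76568195e-01,  2.15207126e-01,  3.65568643e-06]), 'wrist_force': array([-0.56505584, -0.04358959, -1.23115993]), 'torque': array([0.00814896, 0.01671994, 0.0543746 ]), 'opening': 0.9981612429801989}
```

View pics/scene0.png

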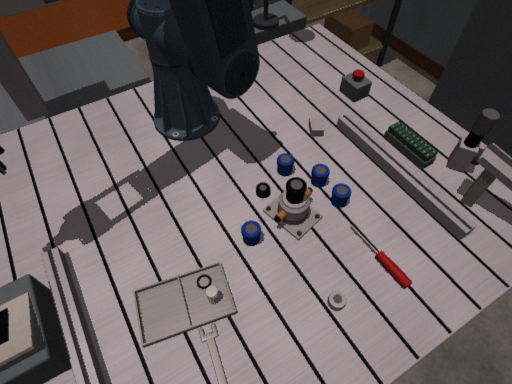

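View pics/top0.png

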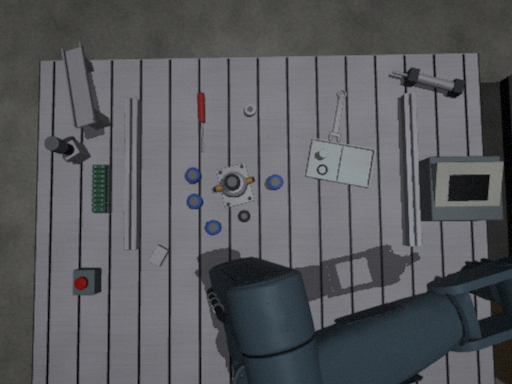

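View pics/wrist0.png

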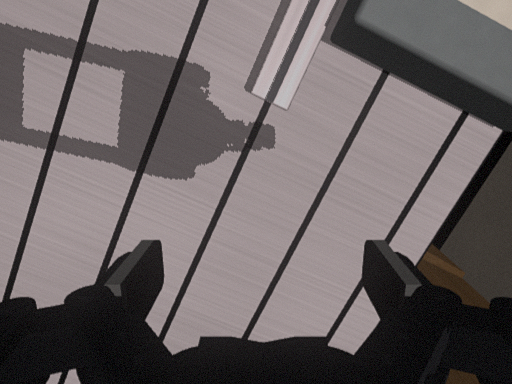

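Candidates for the cap: black cap on the canister at scene (296,188), top (232,182). Others: black puck_a at scene (263,190), and blue look-alikes at scene (286,164), (320,175), (341,195), (251,233). I choose the black one on the filter with brass ports and check it in a close crop.

Run:
```python
from h import *
import pickle
C=pickle.load(open('c0.pkl','rb'))
f=C['scene']['frame'][150:250,230:360,::-1]; a=cv2.resize(f,None,fx=5,fy=5,interpolation=cv2.INTER_CUBIC)
f=C['top']['frame'][140:230,180:290,::-1]; b=cv2.resize(f,None,fx=6,fy=6,interpolation=cv2.INTER_CUBIC)
f=C['top']['frame'][130:200,300:380,::-1]; d=cv2.resize(f,None,fx=6,fy=6,interpolation=cv2.INTER_CUBIC)
cv2.imwrite('pics/a1.png',a);cv2.imwrite('pics/b1.png',b);cv2.imwrite('pics/d1.png',d)
```

```text
(no output)
```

View pics/a1.png

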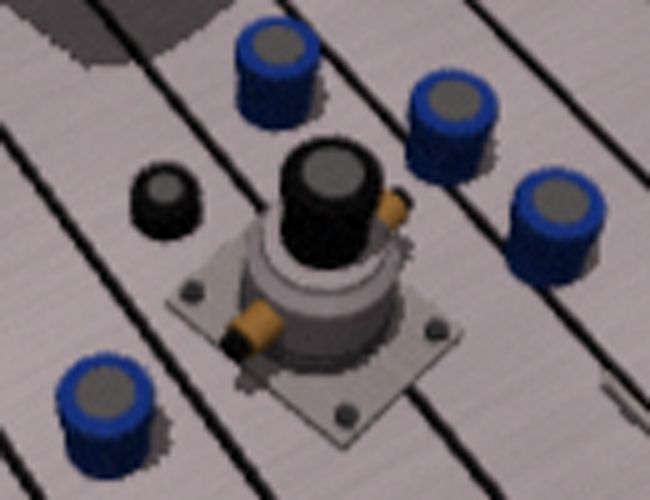

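View pics/b1.png

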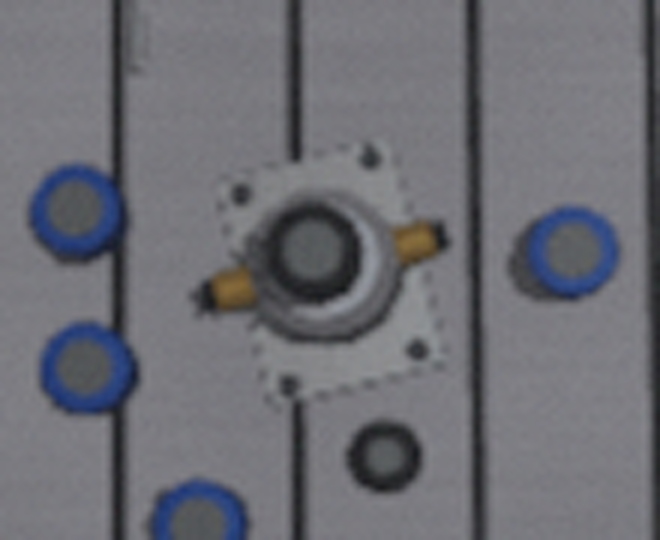

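View pics/d1.png

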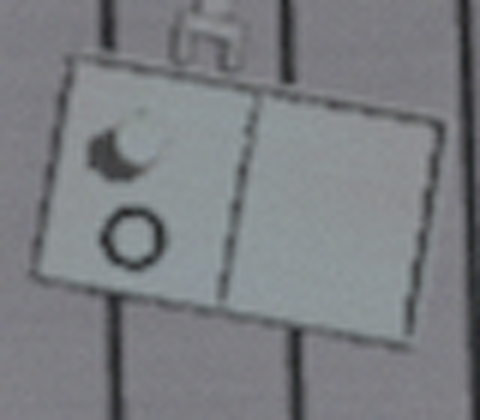

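Crop confirms: the black cap sits on the canister with the brass ports. Puck_a is squat and separate, and all the other look-alikes are blue. Now I measure.

Run:
```python
from h import *
import pickle
C=pickle.load(open('c0.pkl','rb'))
from scipy.optimize import least_squares
# top: cap dark annulus
def dark(c,box,th):
    x0,y0,x1,y1=box; g=c['frame'][y0:y1,x0:x1].astype(int)
    m=(g.max(2)<th).astype(np.uint8)
    cs,_=cv2.findContours(m,cv2.RETR_EXTERNAL,cv2.CHAIN_APPROX_NONE)
    cs=sorted(cs,key=cv2.contourArea)[::-1][:4]
    for k in cs:
        (u,v),r=cv2.minEnclosingCircle(k); print('  ',round(u+x0,2),round(v+y0,2),round(r,2),cv2.contourArea(k),cv2.boundingRect(k))
for th in (60,75,90):
    print('top',th); dark(C['top'],(205,160,260,230),th)
    print('scene',th); dark(C['scene'],(278,170,318,215),th)
c=C['top']
p=onz(c,232.0,181.6,0.1335);print('cap top view',p)
# scene top disc centre (crop 332,175)
print('cap scene', onz(C['scene'],230+332/5-.4,150+175/5-.4,0.1335))
# filter base via bolt holes in top view (foot plate top ~ 8mm?)
h=[(241,194),(370,158),(289,386),(417,350)]
P=np.array([onz(c,180+u/6-.4,140+v/6-.4,0.008) for u,v in h]);print('plate',P.mean(0),'\n',P)
# tray corners at wall top z=.016 in d1
k=[(70,60),(443,122),(410,345),(35,278)]
T=np.array([onz(c,300+u/6-.4,130+v/6-.4,0.016) for u,v in k]);print('tray',T.mean(0),'\n',T)
print([np.linalg.norm(T[i]-T[(i+1)%4]) for i in range(4)])
yax=(T[0]+T[3]-T[1]-T[2]);yax/=np.linalg.norm(yax)
print('yax',yax,'free',T.mean(0)-yax*0.053*1)
```

```text
top 60
   231.55 181.96 8.14 178.5 (19, 14, 16, 16)
   243.5 215.5 5.7 87.5 (33, 51, 12, 11)
   258.5 194.5 34.5 4.5 (53, 0, 2, 70)
   214.5 189.0 2.06 2.5 (9, 27, 2, 5)
scene 60
   295.5 190.5 12.98 404.5 (8, 8, 20, 26)
   310.0 178.0 10.63 61.0 (25, 0, 15, 17)
   284.5 171.5 6.67 55.5 (0, 0, 14, 6)
   304.0 211.0 5.0 21.0 (22, 38, 9, 7)
top 75
   228.5 184.0 11.8 216.5 (14, 14, 21, 18)
   243.62 215.62 5.88 93.0 (33, 50, 12, 12)
   258.5 194.5 34.5 26.5 (53, 0, 2, 70)
   229.5 218.0 11.01 19.5 (24, 47, 2, 23)
scene 75
   295.58 190.21 13.28 434.0 (8, 7, 22, 27)
   310.0 178.0 10.63 71.0 (25, 0, 15, 17)
   285.5 171.0 7.57 62.0 (0, 0, 16, 6)
   297.12 211.5 12.14 36.0 (7, 37, 25, 8)
top 90
   233.0 184.0 21.59 310.5 (7, 13, 43, 24)
   243.6 215.93 6.14 101.0 (33, 50, 12, 12)
   258.5 194.5 34.5 44.5 (53, 0, 2, 70)
   228.5 216.0 13.09 26.0 (22, 43, 4, 27)
scene 90
   299.0 191.0 15.62 459.5 (8, 7, 26, 27)
   310.0 178.0 10.63 81.0 (25, 0, 15, 17)
   294.0 209.0 16.49 77.0 (0, 33, 33, 12)
   285.5 171.5 7.65 64.5 (0, 0, 16, 6)
cap top view [0.50527943 0.08023106 0.1335    ]
cap scene [0.50797179 0.07986271 0.1335    ]
plate [0.50660614 0.08197243 0.008     ] 
 [[0.55073252 0.13072082 0.008     ]
 [0.56984013 0.05867382 0.008     ]
 [0.44343726 0.10479171 0.008     ]
 [0.46241464 0.03370338 0.008     ]]
tray [ 0.57342162 -0.26722064  0.016     ] 
 [[ 0.65351949 -0.17574371  0.016     ]
 [ 0.61561518 -0.38067099  0.016     ]
 [ 0.49228944 -0.35863423  0.016     ]
 [ 0.53226236 -0.15383363  0.016     ]]
[np.float64(0.2084032780588184), np.float64(0.125279117816497), np.float64(0.20866509236694608), np.float64(0.12322071770962856)]
yax [0.18672758 0.98241173 0.        ] free [ 0.56352506 -0.31928846  0.016     ]
```

>>> {"api": "drive_tool", "payload": {"deltas": [[[0.02,0.045,0],-0.11],[[0.02,0.045,0],-0.11],[[0.02,0.045,0],-0.11],[[0.02,0.045,0],-0.11],[[0.02,0.045,0],-0.11],[[0.02,0.045,0],-0.11],[[0.02,0.045,0],-0.11],[[0.02,0.045,0],-0.11],[[0.02,0.045,0],-0.11],[[0.02,0.045,0],-0.11]], "gripper": 1.0}}

```text
time_s: 1.15
eef_pos: [0.4356, -0.0733, 0.2279]
eef_rot: [-0.002, 0.939, -0.343, 0.001]
wrist_force: [0.6, -0.2, 1.2]
opening: 1.005
```

```bash
python3 -c "
from h import *
o=get_obs();print(o['time_s'],o['q'],o['eef_pos'],o['eef_rot'],o['wrist_force'])"
```

```text
1.15 [-0.4392322  -0.12874464  1.93082791  0.0036299   1.33800459  1.83168937] [ 0.43561214 -0.07327032  0.22791339] [-1.69228862e-03  9.39206285e-01 -3.43348029e-01  9.06698679e-04] [ 0.55353676 -0.2322473   1.17830486]
```

>>> {"api": "drive_tool", "payload": {"deltas": [[[0.018,0.038,0],-0.11],[[0.018,0.038,0],-0.11],[[0.018,0.038,0],-0.11],[[0.014,0.034,0.002],-0.1],[[0.002,0.005,0],0],[[0,0,0],0]]}}

```text
time_s: 1.75
eef_pos: [0.5072, 0.0924, 0.2291]
eef_rot: [-0.001, 0.841, -0.541, 0.001]
wrist_force: [-1.2, -0.5, 0.2]
opening: 1.0
```

```bash
python3 -c "
from h import *
c=snap('wrist','w1.png')
import pickle;pickle.dump(c,open('w1.pkl','wb'))
o=get_obs();print(o['time_s'],o['q'],o['eef_pos'],o['eef_rot'],o['wrist_force'],o['torque']);print(c['eye'],c['attitude'])"
```

```text
1.8 [-5.25570061e-02  4.60759168e-02  1.76012115e+00  1.90722755e-03
  1.33226452e+00  2.66140705e+00] [0.50707801 0.09187963 0.22909684] [-0.00158145  0.8409227  -0.5411522   0.00089955] [ 0.22053085 -0.84222354  0.54445296] [ 0.00486428  0.0565645  -0.02162739]
[0.53516469 0.03208297 0.37130156] [-0.02647684 -0.21092339  0.96825029  0.13153588]
```

View pics/w1.png

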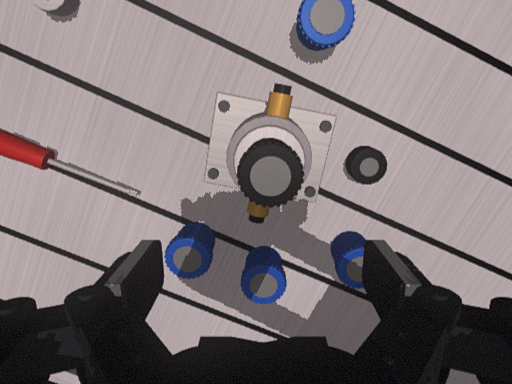

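```bash
cat >> h.py <<'E'
def capfit(c,box,ztop=0.1335,lo=70,hi=140,verbose=True):
    x0,y0,x1,y1=box; g=c['frame'][y0:y1,x0:x1].astype(int)
    m=((g.max(2)>lo)&(g.max(2)<hi)).astype(np.uint8)
    m=cv2.morphologyEx(m,cv2.MORPH_OPEN,np.ones((3,3),np.uint8))
    cs,_=cv2.findContours(m,cv2.RETR_EXTERNAL,cv2.CHAIN_APPROX_NONE)
    k=max(cs,key=cv2.contourArea); e=cv2.fitEllipse(k)
    u,v=e[0][0]+x0,e[0][1]+y0
    return (u,v),e[1],cv2.contourArea(k),onz(c,u,v,ztop)
E
python3 - <<'E'
from h import *
import pickle
c=pickle.load(open('w1.pkl','rb'))
print(c['frame'][176,230:310,0]); 
print(capfit(c,(235,138,305,208)))
f=c['frame'][120:230,210:330,::-1]; cv2.imwrite('pics/w1c.png',cv2.resize(f,None,fx=5,fy=5,interpolation=cv2.INTER_CUBIC))
T=get_obs(); r=R.from_quat(np.r_[T['eef_rot'][1:],T['eef_rot'][0]]).as_matrix(); print(r)
Rc=rot(c); print(r.T@Rc, r.T@(c['eye']-T['eef_pos']))
# other views
C=pickle.load(open('c0.pkl','rb'))
E
```

```text
[156 141 135 139 138 138 105  51  37  48  42  45  46  48  46  47  46  44
  38  49 119 126 120 119 114 121 117 118 120 117 119 121 119 119 120 116
 119 118 117 119 119 119 118 118 121 121 121 122 115 117 118 119 119 117
 120 124 118 122 122 121 123  61  38  47  43  47  41  47  46  44  48  42
  51 111 126 141 138 141 180 178]
((270.0608901977539, 175.61387252807617), (39.653076171875, 40.42317199707031), 1258.0, array([0.50778879, 0.08123491, 0.1335    ]))
[[ 4.14306975e-01 -9.10131492e-01  3.22450899e-03]
 [-9.10137183e-01 -4.14303591e-01  1.68616075e-03]
 [-1.98702348e-04 -3.63333369e-03 -9.99993380e-01]]
[[ 1.22656220e-03 -9.64053861e-01 -2.65704062e-01]
 [ 9.99999078e-01  1.33711492e-03 -2.35185435e-04]
 [ 5.82008292e-04 -2.65703529e-01  9.64054613e-01]] [ 0.06603141 -0.00130528 -0.14221405]
```

View pics/w1c.png

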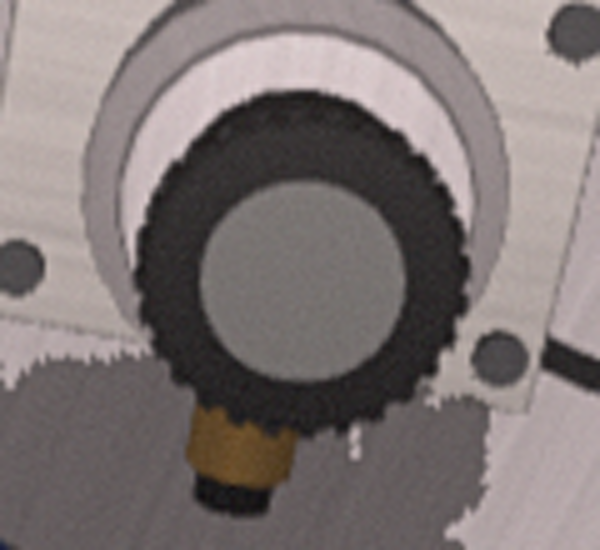

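>>> {"api": "drive_tool", "payload": {"deltas": [[[-0.0005,-0.0115,-0.03],0],[[0,0,-0.03],0],[[0,0,-0.02],0],[[0,0,-0.01],0],[[0,0,0],0]], "gripper": 0.75}}

```text
time_s: 2.3
eef_pos: [0.5053, 0.0734, 0.1374]
eef_rot: [-0.001, 0.84, -0.542, 0.002]
wrist_force: [0.3, 0.3, -0.2]
opening: 0.749
```

```bash
python3 -c "
from h import *
c=snap('wrist','w2.png')
import pickle;pickle.dump(c,open('w2.pkl','wb'))
o=get_obs();print(o['time_s'],o['q'],o['eef_pos'],o['eef_rot'],o['wrist_force'],o['torque'],o['opening'])
r=R.from_quat(np.r_[o['eef_rot'][1:],o['eef_rot'][0]]).as_matrix();print(r.T@(c['eye']-o['eef_pos']))
"
```

```text
2.35 [-8.84040218e-02  1.41767115e-01  1.85399494e+00 -5.63687840e-05
  1.13938887e+00  2.62748879e+00] [0.50591105 0.07340398 0.13829254] [-0.00147646  0.84052511 -0.54176302  0.00286263] [-0.87285726 -0.12553857  0.30632388] [0.0070738  0.04242835 0.00635481] 0.7508167345005119
[ 0.06634401 -0.00050735 -0.14133776]
```

View pics/w2.png

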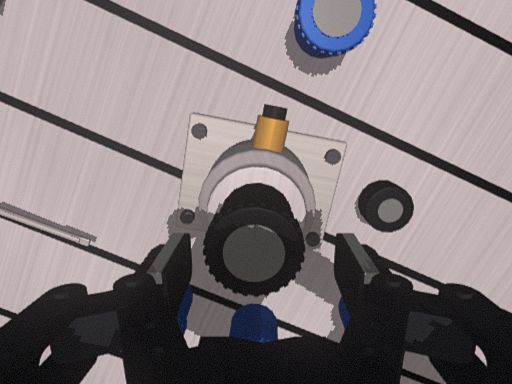

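Run:
```python
from h import *
import pickle
c=pickle.load(open('w2.pkl','rb'))
print(capfit(c,(205,205,305,300),lo=55,hi=120))
for v in (236,240,246,252,258): print(v,c['frame'][v,140:205,0].tolist(),'\n',c['frame'][v,325:390,0].tolist())
```

```text
((253.37470245361328, 253.05247497558594), (55.75437545776367, 61.19739532470703), 2676.0, array([0.5077337 , 0.08119348, 0.1335    ]))
236 [190, 194, 193, 196, 195, 194, 192, 195, 194, 188, 188, 192, 190, 188, 189, 193, 194, 195, 186, 186, 191, 198, 193, 191, 191, 191, 190, 188, 126, 102, 93, 77, 84, 87, 82, 82, 83, 81, 81, 81, 85, 81, 56, 37, 38, 33, 39, 26, 34, 32, 78, 106, 102, 105, 110, 113, 111, 109, 108, 110, 106, 108, 107, 111, 110] 
 [44, 43, 46, 39, 40, 36, 35, 38, 50, 79, 101, 46, 31, 38, 36, 38, 35, 41, 55, 80, 82, 86, 82, 81, 84, 84, 81, 85, 78, 80, 124, 189, 199, 195, 196, 197, 196, 196, 191, 192, 196, 200, 193, 194, 197, 198, 201, 191, 196, 193, 191, 190, 194, 189, 193, 195, 193, 194, 200, 195, 192, 192, 201, 206, 202]
240 [191, 199, 194, 190, 194, 191, 195, 192, 190, 189, 193, 193, 188, 194, 196, 195, 191, 187, 190, 190, 195, 193, 192, 191, 192, 192, 192, 157, 93, 81, 84, 84, 80, 83, 81, 82, 83, 84, 86, 78, 52, 35, 33, 42, 36, 43, 33, 37, 34, 34, 101, 194, 194, 198, 198, 117, 104, 107, 109, 108, 109, 109, 112, 85, 42] 
 [66, 40, 38, 36, 42, 39, 36, 41, 45, 38, 33, 35,
[... 1262 characters left out ...]
 77, 78, 81, 82, 83, 83, 81, 81, 47, 35, 35, 34, 34, 35, 32, 39, 31, 37, 99, 174, 205, 203, 197, 196, 193, 189, 190, 192, 194, 193, 195, 194]
258 [192, 192, 197, 201, 139, 61, 34, 31, 38, 45, 39, 43, 39, 35, 38, 55, 82, 81, 80, 81, 83, 78, 84, 85, 85, 82, 84, 81, 72, 58, 36, 33, 40, 32, 37, 39, 27, 30, 38, 32, 35, 31, 30, 31, 33, 24, 29, 26, 26, 30, 25, 46, 110, 111, 104, 104, 106, 107, 108, 105, 106, 109, 110, 111, 111] 
 [100, 113, 113, 167, 170, 196, 194, 204, 202, 90, 34, 26, 38, 31, 28, 30, 32, 35, 29, 32, 38, 29, 34, 26, 35, 34, 29, 33, 31, 22, 40, 64, 78, 81, 81, 80, 76, 84, 83, 77, 73, 78, 82, 78, 81, 45, 35, 33, 33, 35, 36, 27, 36, 31, 26, 30, 36, 28, 39, 54, 77, 134, 166, 187, 194]
```

>>> {"api": "drive_tool", "payload": {"deltas": [[[0.0012,0.006,0],0],[[0,0,0],0],[[0,0,0],0],[[0,0,0],0]]}}

```text
time_s: 2.75
eef_pos: [0.5098, 0.0792, 0.1423]
eef_rot: [-0.003, 0.84, -0.542, 0.006]
wrist_force: [0.1, 0.5, -0.6]
opening: 0.753
```

Run:
```python
from h import *
for i in range(4):
    o=get_obs();print(o['time_s'],o['eef_pos'],o['eef_rot'],o['dq'].round(3)); c=camera('wrist'); print(c['eye'])
```

```text
2.75 [0.50984064 0.07923384 0.14231245] [-0.0030711   0.84049646 -0.54177739  0.0057906 ] [ 0.003 -0.008 -0.007 -0.001  0.003 -0.001]
[0.53619967 0.01920783 0.28494999]
2.8 [0.50988325 0.07921193 0.14236453] [-0.00310158  0.84049264 -0.54178243  0.00585659] [-0.001  0.002  0.004 -0.001 -0.002  0.001]
[0.5362415  0.01920062 0.28499092]
2.85 [0.50970096 0.07915391 0.14211846] [-0.0029784   0.84044477 -0.54185946  0.00566102] [-0.002  0.006  0.006  0.    -0.001 -0.   ]
[0.53611977 0.01916461 0.28474825]
2.9 [0.50952924 0.07914958 0.14189669] [-0.00288421  0.84042357 -0.54189502  0.00544831] [-0.001  0.002  0.004  0.     0.     0.001]
[0.53599094 0.01913362 0.28450551]
```

>>> {"api": "drive_tool", "payload": {"deltas": [[[-0.0005,0.0003,-0.004],0],[[-0.0005,0.0003,-0.004],0],[[-0.0005,0.0003,-0.004],0],[[-0.0005,0.0003,-0.003],0],[[-0.0003,0.0003,-0.002],0],[[0,0,-0.001],0]]}}

```text
time_s: 3.55
eef_pos: [0.5062, 0.0808, 0.1214]
eef_rot: [-0.002, 0.84, -0.542, 0.005]
wrist_force: [0.6, 0.6, 1.1]
opening: 0.747
```

```bash
cat >> h.py <<'E'
def tell(fn,box,ztop,lo=55,hi=120):
    c=snap('wrist',fn); o=get_obs()
    print('t',o['time_s'],'eef',o['eef_pos'].round(4),'F',o['wrist_force'].round(1),'M',o['torque'].round(2),'op',round(o['opening'],3),'q6',o['q'][5].round(2))
    r=R.from_quat(np.r_[o['eef_rot'][1:],o['eef_rot'][0]]).as_matrix()
    print('tilt',r[:2,2].round(4),'yaxis',r[:2,1].round(3))
    (u,v),ax,a,p=capfit(c,box,ztop,lo,hi)
    # true camera lies in the tool's symmetry plane
    off=r.T@(np.array(c['eye'])-o['eef_pos']); pc=p-r[:,1]*off[1]
    rel=r.T@(np.r_[pc[:2],ztop]-o['eef_pos'])
    print('disc',round(u,1),round(v,1),np.round(ax,1),'cap',p[:2].round(4),'corr',pc[:2].round(4),'rel tool xy',rel[:2].round(4),'world move',(pc-o['eef_pos'])[:2].round(4))
    return c
E
python3 -c "
from h import *
tell('w3.png',(205,200,315,320),0.1335)"
```

```text
t 3.6 eef [0.5061 0.0808 0.1213] F [-0.8 -0.6 -0. ] M [-0.01  0.02  0.03] op 0.748 q6 2.64
tilt [ 0.0102 -0.0009] yaxis [-0.911 -0.413]
disc 259.9 259.3 [54.1 70.8] cap [0.5075 0.0827] corr [0.5066 0.0823] rel tool xy [-0.0011 -0.0012] world move [0.0005 0.0015]
```

View pics/w3.png

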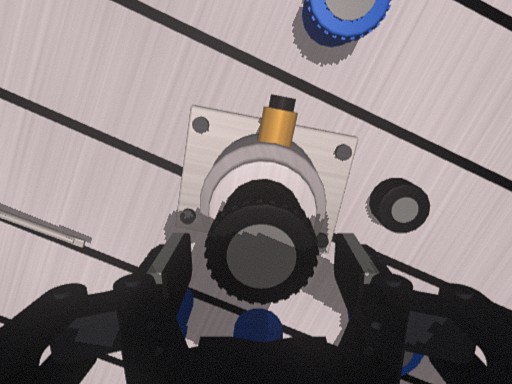

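>>> {"api": "drive_tool", "payload": {"deltas": [[[0.0003,0.0001,-0.003],0],[[0.0002,0.0001,-0.003],0],[[0,0,-0.003],0],[[0,0,-0.003],0],[[0,0,-0.002],0],[[0,0,-0.001],0]], "gripper": 0.68}}

```text
time_s: 4.2
eef_pos: [0.507, 0.081, 0.1053]
eef_rot: [-0.003, 0.84, -0.542, 0.005]
wrist_force: [-0.3, 0.1, 0.4]
opening: 0.68
```

```bash
python3 -c "
from h import *
tell('w4.png',(205,200,325,330),0.1335)"
```

```text
t 4.25 eef [0.5069 0.0809 0.1052] F [-0.1  0.3 -0.2] M [ 0.04  0.02 -0.  ] op 0.678 q6 2.64
tilt [ 0.0107 -0.001 ] yaxis [-0.911 -0.413]
disc 262.4 275.9 [68.5 77.5] cap [0.5078 0.0812] corr [0.5069 0.0808] rel tool xy [ 0.0003 -0.0002] world move [-0.     -0.0002]
```

View pics/w4.png

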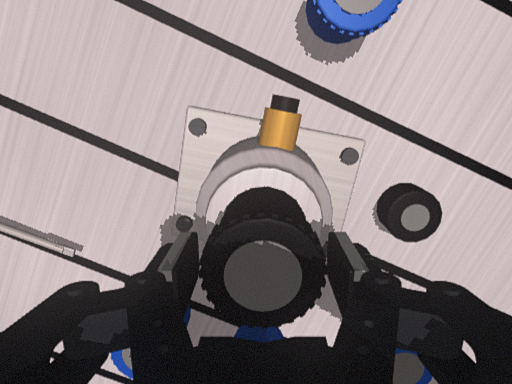

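>>> {"api": "drive_tool", "payload": {"deltas": [[[0,0,-0.002],0],[[0,0,-0.001],0],[[0,0,0],0]], "gripper": 0.6}}

```text
time_s: 4.55
eef_pos: [0.507, 0.081, 0.1021]
eef_rot: [-0.003, 0.84, -0.542, 0.005]
wrist_force: [-0.0, 0.5, 0.9]
opening: 0.597
```

>>> {"api": "drive_tool", "payload": {"deltas": [[[0,0,0],0]], "gripper": 0.57}}

```text
time_s: 4.65
eef_pos: [0.5071, 0.081, 0.1021]
eef_rot: [-0.003, 0.84, -0.542, 0.005]
wrist_force: [0.3, -0.5, 0.2]
opening: 0.573
```

>>> {"api": "drive_tool", "payload": {"deltas": [[[0,0,0],0]], "gripper": 0.55}}

```text
time_s: 4.75
eef_pos: [0.5071, 0.0809, 0.1022]
eef_rot: [-0.003, 0.84, -0.542, 0.005]
wrist_force: [-1.3, -0.3, 0.4]
opening: 0.552
```

>>> {"api": "drive_tool", "payload": {"deltas": [[[0,0,0],0]], "gripper": 0.53}}

```text
time_s: 4.85
eef_pos: [0.5071, 0.0809, 0.1024]
eef_rot: [-0.003, 0.84, -0.542, 0.005]
wrist_force: [-1.5, -0.5, 0.6]
opening: 0.549
```

>>> {"api": "drive_tool", "payload": {"deltas": [[[0,0,0],0]], "gripper": 0.51}}

```text
time_s: 4.95
eef_pos: [0.5071, 0.0809, 0.1025]
eef_rot: [-0.003, 0.84, -0.542, 0.005]
wrist_force: [-0.1, -0.2, -0.0]
opening: 0.539
```

>>> {"api": "drive_tool", "payload": {"deltas": [[[0,0,0],0]], "gripper": 0.45}}

```text
time_s: 5.05
eef_pos: [0.5071, 0.0809, 0.1025]
eef_rot: [-0.003, 0.84, -0.542, 0.005]
wrist_force: [1.9, -0.8, -0.1]
opening: 0.544
```

>>> {"api": "drive_tool", "payload": {"deltas": [[[0,0,0],0],[[0,0,0],0]], "gripper": 0.3}}

```text
time_s: 5.25
eef_pos: [0.5071, 0.0809, 0.1024]
eef_rot: [-0.003, 0.84, -0.542, 0.005]
wrist_force: [-0.9, -0.0, 0.7]
opening: 0.543
```

>>> {"api": "drive_tool", "payload": {"deltas": [[[0,0,0.0002],0.05],[[0,0,0.0002],0.05],[[0,0,0.0002],0.05]], "gripper": 0}}

```text
time_s: 5.55
eef_pos: [0.5072, 0.081, 0.103]
eef_rot: [-0.003, 0.88, -0.475, 0.005]
wrist_force: [-1.6, -0.3, -1.0]
opening: 0.544
```

```bash
cat >> h.py <<'E'
def st():
    o=get_obs(); r=R.from_quat(np.r_[o['eef_rot'][1:],o['eef_rot'][0]])
    m=r.as_matrix(); print('t',round(o['time_s'],2),'p',(o['eef_pos']*1000).round(2),'yaw(y ax)',np.degrees(np.arctan2(m[1,1],m[0,1])).round(2),'tilt',m[:2,2].round(4),'F',o['wrist_force'].round(1),'M',o['torque'].round(2),'q6',o['q'][5].round(2),'op',round(o['opening'],3))
E
python3 -c "
from h import *
st()"
```

```text
t 5.55 p [507.15  81.   102.99] yaw(y ax) -146.77 tilt [0.0113 0.0008] F [-1.6 -0.3 -1. ] M [ 0.09  0.01 -0.07] q6 2.49 op 0.544
```

>>> {"api": "drive_tool", "payload": {"deltas": [[[0,0,0.0004],0.1],[[0,0,0.0004],0.1],[[0,0,0.0004],0.1]]}}

```text
time_s: 5.85
eef_pos: [0.5073, 0.0812, 0.104]
eef_rot: [-0.004, 0.943, -0.334, 0.004]
wrist_force: [-0.3, 0.0, -0.1]
opening: 0.542
```

```bash
python3 -c "
from h import *
st()"
```

```text
t 5.85 p [507.28  81.18 104.03] yaw(y ax) -128.96 tilt [0.0109 0.0047] F [-0.3  0.  -0.1] M [ 0.05 -0.03 -0.03] q6 2.17 op 0.542
```

>>> {"api": "drive_tool", "payload": {"deltas": [[[0,0,0.0004],0.1],[[0,0,0.0004],0.1],[[0,0,0.0004],0.1],[[0,0,0.0004],0.1]]}}

```text
time_s: 6.25
eef_pos: [0.5069, 0.0817, 0.1053]
eef_rot: [-0.005, 0.991, -0.131, 0.003]
wrist_force: [-1.7, -0.4, 1.0]
opening: 0.545
```

```bash
python3 -c "
from h import *
st()"
```

```text
t 6.25 p [506.88  81.69 105.31] yaw(y ax) -105.1 tilt [0.007  0.0098] F [-1.7 -0.4  1. ] M [-0.03  0.21 -0.06] q6 1.75 op 0.545
```

>>> {"api": "drive_tool", "payload": {"deltas": [[[0.0001,-0.0002,0.00035],0.1],[[0.0001,-0.0002,0.00035],0.1],[[0,0,0.00035],0.1],[[0,0,0.00035],0.1]]}}

```text
time_s: 6.65
eef_pos: [0.5063, 0.0815, 0.1066]
eef_rot: [-0.006, 0.997, 0.077, 0.001]
wrist_force: [-1.2, -0.9, 0.8]
opening: 0.548
```

```bash
python3 -c "
from h import *
st()"
```

```text
t 6.65 p [506.33  81.5  106.64] yaw(y ax) -81.2 tilt [0.0006 0.0119] F [-1.2 -0.9  0.8] M [-0.13  0.21 -0.1 ] q6 1.33 op 0.548
```

>>> {"api": "drive_tool", "payload": {"deltas": [[[0.0003,-0.0001,0.00038],0.1],[[0.0002,-0.0001,0.00038],0.1],[[0.0001,0,0.00038],0.1],[[0.0001,0,0.00038],0.1]]}}

```text
time_s: 7.05
eef_pos: [0.5063, 0.0812, 0.1081]
eef_rot: [-0.006, 0.96, 0.281, -0.001]
wrist_force: [-1.2, -0.5, 0.6]
opening: 0.545
```

```bash
python3 -c "
from h import *
st()"
```

```text
t 7.05 p [506.27  81.18 108.12] yaw(y ax) -57.32 tilt [-0.0062  0.0108] F [-1.2 -0.5  0.6] M [-0.02  0.15 -0.07] q6 0.92 op 0.545
```

```bash
cat >> h.py <<'E'
def topheight(fn,lo=55,hi=120):
    """height of cap top above TCP: ray through disc centre meets tool axis (x_tool=0)"""
    c=snap('wrist',fn); (u,v),ax,a,p=capfit(c,(205,200,325,330),0.13,lo,hi)
    d=np.array([[0,-.96405,-.2657],[1,0,0],[0,-.2657,.96405]])@np.array([(u-c['cx'])/c['fx'],(v-c['cy'])/c['fy'],1])
    s=-0.0663/d[0]; print('disc',round(u,1),round(v,1),np.round(ax,1),'y_tool mm',round(s*d[1]*1000,2),'top above TCP mm',round(-(-141.8+s*d[2]*1000),2)); return c
E
python3 -c "
from h import *
topheight('w5.png');st()
c=cv2.imread('pics/w4.png')"
```

```text
disc 262.4 279.5 [71.5 79.3] y_tool mm -0.06 top above TCP mm 30.11
t 7.1 p [506.29  81.17 108.17] yaw(y ax) -57.02 tilt [-0.0062  0.0106] F [-1.8  0.3  0.5] M [-0.1   0.16  0.07] q6 0.91 op 0.543
```

View pics/w5.png

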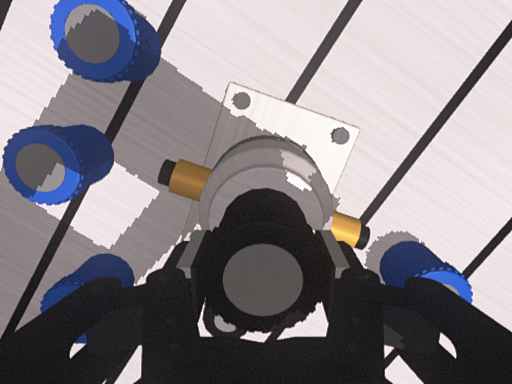

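>>> {"api": "drive_tool", "payload": {"deltas": [[[0.0001,0,0.00033],0.1],[[0.0001,0,0.00033],0.1],[[0.0001,0,0.00033],0.1],[[0.0001,0,0.00033],0.1],[[0,0,0.00033],0.1]]}}

```text
time_s: 7.6
eef_pos: [0.5062, 0.0809, 0.1098]
eef_rot: [-0.005, 0.857, 0.516, -0.004]
wrist_force: [-0.6, -0.3, 1.5]
opening: 0.539
```

```bash
python3 -c "
from h import *
st()"
```

```text
t 7.6 p [506.2   80.86 109.81] yaw(y ax) -27.92 tilt [-0.0117  0.0056] F [-0.6 -0.3  1.5] M [-0.06  0.15 -0.05] q6 0.41 op 0.539
```

>>> {"api": "drive_tool", "payload": {"deltas": [[[0.0001,0,0.0004],0.1],[[0.0001,0,0.0004],0.1],[[0.0001,0,0.0004],0.1],[[0.0001,0,0.0004],0.1],[[0.0001,0,0.0004],0.1]]}}

```text
time_s: 8.1
eef_pos: [0.5061, 0.0804, 0.1115]
eef_rot: [-0.004, 0.699, 0.715, -0.006]
wrist_force: [-0.8, -0.2, -0.7]
opening: 0.542
```

```bash
python3 -c "
from h import *
st()
topheight('w6.png')
st()"
```

```text
t 8.1 p [506.11  80.42 111.49] yaw(y ax) 1.3 tilt [-0.0143 -0.0018] F [-0.8 -0.2 -0.7] M [-0.03  0.1  -0.04] q6 -0.09 op 0.542
disc 262.3 279.6 [71.4 79.1] y_tool mm -0.08 top above TCP mm 30.19
t 8.15 p [506.21  80.43 111.58] yaw(y ax) 1.59 tilt [-0.014  -0.0019] F [-1.3 -0.1  1.2] M [-0.02  0.09  0.09] q6 -0.1 op 0.538
```

>>> {"api": "drive_tool", "payload": {"deltas": [[[0.0001,0.0002,0.00035],0.1],[[0.0001,0.0002,0.00035],0.1],[[0.0001,0.0001,0.00035],0.1],[[0.0001,0.0001,0.00035],0.1],[[0.0001,0.0001,0.00035],0.1],[[0.0001,0.0001,0.00035],0.1]]}}

```text
time_s: 8.75
eef_pos: [0.5066, 0.0805, 0.1135]
eef_rot: [-0.002, 0.455, 0.891, -0.007]
wrist_force: [0.0, -0.9, 1.1]
opening: 0.542
```

```bash
python3 -c "
from h import *
st()"
```

```text
t 8.75 p [506.58  80.46 113.51] yaw(y ax) 35.93 tilt [-0.0107 -0.0108] F [ 0.  -0.9  1.1] M [-0.08  0.13 -0.06] q6 -0.69 op 0.542
```

>>> {"api": "drive_tool", "payload": {"deltas": [[[0,0.0001,0.00034],0.1],[[0,0.0001,0.00034],0.1],[[0,0.0001,0.00034],0.1],[[0,0.0001,0.00034],0.1],[[0,0.0001,0.00034],0.1],[[0,0.0001,0.00034],0.1]]}}

```text
time_s: 9.35
eef_pos: [0.5067, 0.0806, 0.1155]
eef_rot: [0.0, 0.17, 0.985, -0.008]
wrist_force: [-0.8, 0.1, 0.5]
opening: 0.54
```

```bash
python3 -c "
from h import *
st()"
```

```text
t 9.35 p [506.73  80.56 115.52] yaw(y ax) 70.38 tilt [-0.002  -0.0154] F [-0.8  0.1  0.5] M [-0.02  0.11 -0.05] q6 -1.28 op 0.54
```

>>> {"api": "drive_tool", "payload": {"deltas": [[[0,0,0.00034],0.1],[[0,0,0.00034],0.1],[[0,0,0.00034],0.1],[[0,0,0.00034],0.1],[[0,0,0.00034],0.1]]}}

```text
time_s: 9.85
eef_pos: [0.5068, 0.0805, 0.1172]
eef_rot: [0.002, -0.079, 0.997, -0.007]
wrist_force: [-0.6, 0.1, 1.3]
opening: 0.544
```

```bash
python3 -c "
from h import *
st()"
```

```text
t 9.85 p [506.81  80.53 117.19] yaw(y ax) 99.1 tilt [ 0.0061 -0.0141] F [-0.6  0.1  1.3] M [ 0.04  0.12 -0.07] q6 -1.79 op 0.544
```

>>> {"api": "drive_tool", "payload": {"deltas": [[[0,0,0.00034],0.1],[[0,0,0.00034],0.1],[[0,0,0.00034],0.1],[[0,0,0.00034],0.1],[[0,0,0.00034],0.1],[[0,0,0.00017],0.05],[[0,0,0],0]]}}

```text
time_s: 10.55
eef_pos: [0.5068, 0.0805, 0.1191]
eef_rot: [0.005, -0.346, 0.938, -0.006]
wrist_force: [-0.8, -0.7, 1.4]
opening: 0.542
```

```bash
python3 -c "
from h import *
st();topheight('w7.png')"
```

```text
t 10.55 p [506.85  80.47 119.09] yaw(y ax) 130.5 tilt [ 0.0129 -0.0082] F [-0.8 -0.7  1.4] M [-0.05  0.13  0.01] q6 -2.34 op 0.542
disc 262.5 279.6 [71.1 79.1] y_tool mm -0.01 top above TCP mm 30.18
```

View pics/w7.png

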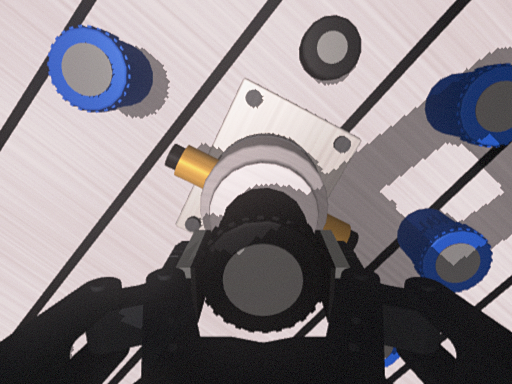

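>>> {"api": "drive_tool", "payload": {"deltas": [[[0,0,0],0],[[0,0,0],0],[[0,0,0],0]], "gripper": 0.8}}

```text
time_s: 10.9
eef_pos: [0.507, 0.0806, 0.119]
eef_rot: [0.005, -0.343, 0.939, -0.006]
wrist_force: [-0.3, -0.0, 0.6]
opening: 0.798
```

>>> {"api": "drive_tool", "payload": {"deltas": [[[0,0,0],-0.08],[[0,0,0],-0.14],[[0,0,0],-0.14],[[0,0,0],-0.14],[[0,0,0],-0.14],[[0,0,0],-0.14],[[0,0,0],-0.14],[[0,0,0],-0.1],[[0,0,0],-0.05]]}}

```text
time_s: 11.8
eef_pos: [0.5077, 0.0809, 0.119]
eef_rot: [0.002, 0.209, 0.978, -0.008]
wrist_force: [0.3, 0.7, -0.3]
opening: 0.801
```

```bash
python3 -c "
from h import *
st();topheight('w8.png')"
```

```text
t 11.8 p [507.67  80.86 119.03] yaw(y ax) 65.83 tilt [ 0.0001 -0.016 ] F [ 0.3  0.7 -0.3] M [ 0.02 -0.04  0.01] q6 -1.2 op 0.801
disc 258.3 278.7 [71.1 79.3] y_tool mm -1.62 top above TCP mm 29.54
```

>>> {"api": "drive_tool", "payload": {"deltas": [[[-0.0001,0,0],-0.15],[[-0.0001,0,0],-0.15],[[-0.0001,0,0],-0.15],[[-0.0001,0,0],-0.15],[[-0.0001,0,0],-0.15],[[-0.0001,0,0],-0.15],[[-0.0001,0,0],-0.15],[[-0.0001,0,0],-0.15],[[-0.0001,0,0],-0.15],[[-0.0001,0,0],-0.15]]}}

```text
time_s: 12.85
eef_pos: [0.5072, 0.0812, 0.119]
eef_rot: [-0.004, 0.82, 0.572, -0.007]
wrist_force: [0.1, 0.3, 0.6]
opening: 0.801
```

```bash
python3 -c "
from h import *
st();topheight('w9.png')"
```

```text
t 12.85 p [507.2   81.17 119.02] yaw(y ax) -20.17 tilt [-0.015  -0.0017] F [0.1 0.3 0.6] M [-0.   -0.05 -0.02] q6 0.28 op 0.801
disc 259.3 284.3 [68.9 79.2] y_tool mm -1.2 top above TCP mm 33.47
```

>>> {"api": "drive_tool", "payload": {"deltas": [[[-0.0001,-0.0001,0],-0.15],[[-0.0001,-0.0001,0],-0.15],[[-0.0001,-0.0001,0],-0.15],[[0,-0.0001,0],-0.15],[[0,-0.0001,0],-0.15],[[0,-0.0001,0],-0.15],[[0,-0.0001,0],-0.15],[[0,0,0],-0.15],[[0,0,0],-0.15],[[0,0,0],-0.15]]}}

```text
time_s: 13.9
eef_pos: [0.5074, 0.0805, 0.1191]
eef_rot: [-0.007, 0.99, -0.138, -0.002]
wrist_force: [0.7, 0.3, -0.9]
opening: 0.804
```

```bash
python3 -c "
from h import *
st()"
```

```text
t 13.9 p [507.38  80.53 119.06] yaw(y ax) -105.9 tilt [-0.0017  0.0141] F [ 0.7  0.3 -0.9] M [ 0.04  0.03 -0.02] q6 1.76 op 0.804
```

>>> {"api": "drive_tool", "payload": {"deltas": [[[0,0,0],-0.14],[[0,0,0],-0.14],[[0,0,0],-0.14],[[0,0,0],-0.14],[[0,0,0],-0.14],[[0,0,0],-0.14],[[0,0,0],-0.1],[[0,0,0],-0.03],[[0,0,0],0]], "gripper": 0.7}}

```text
time_s: 14.8
eef_pos: [0.5077, 0.0807, 0.1191]
eef_rot: [-0.007, 0.808, -0.589, 0.002]
wrist_force: [-0.2, -0.6, -0.3]
opening: 0.698
```

```bash
python3 -c "
from h import *
st();topheight('w10.png');tell('w11.png',(205,200,325,330),0.1493)"
```

```text
t 14.8 p [507.7   80.66 119.13] yaw(y ax) -162.15 tilt [0.0121 0.0083] F [-0.2 -0.6 -0.3] M [0.01 0.02 0.01] q6 2.75 op 0.698
disc 266.0 281.7 [70.  78.7] y_tool mm 1.27 top above TCP mm 31.67
t 14.9 eef [0.5077 0.0807 0.1192] F [0.3 0.3 0.9] M [-0.03 -0.01 -0.02] op 0.699 q6 2.75
tilt [0.0121 0.0084] yaxis [-0.952 -0.307]
disc 266.0 281.7 [70.  78.7] cap [0.5066 0.0813] corr [0.5058 0.0811] rel tool xy [-0.0011  0.0013] world move [-0.0019  0.0004]
```

View pics/w11.png

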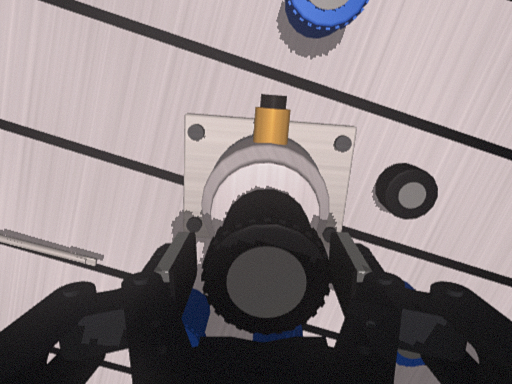

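>>> {"api": "drive_tool", "payload": {"deltas": [[[-0.0006,0.0002,0],0],[[-0.0004,0.0001,0],0],[[0,0,0],0]], "gripper": 0.6}}

```text
time_s: 15.2
eef_pos: [0.5066, 0.081, 0.1191]
eef_rot: [-0.007, 0.809, -0.587, 0.002]
wrist_force: [-0.4, -0.3, -0.1]
opening: 0.603
```

```bash
python3 -c "
from h import *
st();topheight('w12.png')"
```

```text
t 15.2 p [506.61  80.96 119.11] yaw(y ax) -161.92 tilt [0.012  0.0084] F [-0.4 -0.3 -0.1] M [ 0.   -0.03 -0.02] q6 2.74 op 0.603
disc 263.5 280.2 [70.2 79. ] y_tool mm 0.36 top above TCP mm 30.64
```

>>> {"api": "drive_tool", "payload": {"deltas": [[[-0.0003,0,0],0],[[0,0,0],0]], "gripper": 0.57}}

```text
time_s: 15.45
eef_pos: [0.5063, 0.0809, 0.1191]
eef_rot: [-0.007, 0.81, -0.587, 0.002]
wrist_force: [0.2, -0.2, 0.4]
opening: 0.57
```

>>> {"api": "drive_tool", "payload": {"deltas": [[[0,0,0],0]], "gripper": 0.54}}

```text
time_s: 15.55
eef_pos: [0.5064, 0.0809, 0.1193]
eef_rot: [-0.007, 0.81, -0.587, 0.002]
wrist_force: [-0.2, 0.2, 3.0]
opening: 0.548
```

>>> {"api": "drive_tool", "payload": {"deltas": [[[0,0,0],0]], "gripper": 0.51}}

```text
time_s: 15.65
eef_pos: [0.5063, 0.0809, 0.1195]
eef_rot: [-0.007, 0.81, -0.587, 0.002]
wrist_force: [-0.9, 0.1, 1.1]
opening: 0.541
```

>>> {"api": "drive_tool", "payload": {"deltas": [[[0,0,0],0]], "gripper": 0.4}}

```text
time_s: 15.75
eef_pos: [0.5063, 0.0809, 0.1195]
eef_rot: [-0.007, 0.81, -0.587, 0.002]
wrist_force: [0.1, -0.3, 0.4]
opening: 0.541
```

>>> {"api": "drive_tool", "payload": {"deltas": [[[0,0,0],0],[[0,0,0],0]], "gripper": 0}}

```text
time_s: 15.95
eef_pos: [0.5064, 0.0809, 0.1195]
eef_rot: [-0.007, 0.81, -0.587, 0.002]
wrist_force: [0.6, -0.8, 1.3]
opening: 0.545
```

```bash
python3 -c "
from h import *
st();topheight('w13.png')"
```

```text
t 15.95 p [506.36  80.94 119.5 ] yaw(y ax) -161.88 tilt [0.0121 0.0083] F [ 0.6 -0.8  1.3] M [0.05 0.08 0.01] q6 2.74 op 0.545
disc 262.5 279.4 [70.1 78.7] y_tool mm -0.03 top above TCP mm 30.04
```

>>> {"api": "drive_tool", "payload": {"deltas": [[[0,0,0.0003],0.08],[[0,0,0.00034],0.1],[[0,0,0.00034],0.1],[[0,0,0.00034],0.1],[[0,0,0.00034],0.1]]}}

```text
time_s: 16.5
eef_pos: [0.5063, 0.0808, 0.1212]
eef_rot: [-0.007, 0.929, -0.37, 0.001]
wrist_force: [1.0, 0.3, 1.0]
opening: 0.539
```

```bash
python3 -c "
from h import *
st()"
```

```text
t 16.5 p [506.35  80.78 121.18] yaw(y ax) -133.4 tilt [0.0067 0.0127] F [1.  0.3 1. ] M [-0.04  0.04 -0.05] q6 2.24 op 0.539
```

>>> {"api": "drive_tool", "payload": {"deltas": [[[0,0.0001,0.00034],0.1],[[0,0,0.00034],0.1],[[0,0.0001,0.00034],0.1],[[0,0,0.00034],0.1],[[0,0,0.00034],0.1]]}}

```text
time_s: 17.0
eef_pos: [0.5064, 0.0808, 0.1229]
eef_rot: [-0.007, 0.993, -0.118, -0.001]
wrist_force: [-0.6, -0.4, 0.3]
opening: 0.545
```

```bash
python3 -c "
from h import *
st()"
```

```text
t 17.0 p [506.41  80.78 122.89] yaw(y ax) -103.54 tilt [-0.0004  0.0141] F [-0.6 -0.4  0.3] M [-0.01  0.09 -0.  ] q6 1.72 op 0.545
```

>>> {"api": "drive_tool", "payload": {"deltas": [[[0,0,0.00034],0.1],[[0,0,0.00034],0.1],[[0,0,0.00034],0.1],[[0,0,0.00034],0.1],[[0,0,0.00034],0.1]]}}

```text
time_s: 17.5
eef_pos: [0.5065, 0.081, 0.1246]
eef_rot: [-0.007, 0.99, 0.142, -0.003]
wrist_force: [-1.6, 0.5, 0.8]
opening: 0.543
```

```bash
python3 -c "
from h import *
st()"
```

```text
t 17.5 p [506.5   80.98 124.62] yaw(y ax) -73.67 tilt [-0.0073  0.0126] F [-1.6  0.5  0.8] M [ 0.02  0.12 -0.01] q6 1.2 op 0.543
```

>>> {"api": "drive_tool", "payload": {"deltas": [[[0,0,0.00034],0.1],[[0,0,0.00034],0.1],[[0,0,0.00034],0.1],[[0,0,0.00034],0.1],[[0,0,0.00034],0.1]]}}

```text
time_s: 18.0
eef_pos: [0.5063, 0.081, 0.1264]
eef_rot: [-0.006, 0.92, 0.392, -0.005]
wrist_force: [-0.8, -1.8, 1.7]
opening: 0.541
```

```bash
python3 -c "
from h import *
st()"
```

```text
t 18.0 p [506.3   81.02 126.39] yaw(y ax) -43.8 tilt [-0.0132  0.0074] F [-0.8 -1.8  1.7] M [-0.08  0.16 -0.02] q6 0.68 op 0.541
```

>>> {"api": "drive_tool", "payload": {"deltas": [[[0,-0.0001,0.00034],0.1],[[0,-0.0001,0.00034],0.1],[[0,0,0.00034],0.1],[[0,0,0.00034],0.1],[[0,0,0.00034],0.1]]}}

```text
time_s: 18.5
eef_pos: [0.5061, 0.0805, 0.1282]
eef_rot: [-0.004, 0.788, 0.616, -0.006]
wrist_force: [-0.9, -0.7, 1.1]
opening: 0.546
```

```bash
python3 -c "
from h import *
st()"
```

```text
t 18.5 p [506.13  80.45 128.17] yaw(y ax) -13.93 tilt [-0.0156 -0.0009] F [-0.9 -0.7  1.1] M [-0.01  0.1   0.01] q6 0.17 op 0.546
```

>>> {"api": "drive_tool", "payload": {"deltas": [[[0.0001,0.0001,0.00034],0.1],[[0,0.0001,0.00034],0.1],[[0,0,0.00034],0.1],[[0,0,0.00034],0.1],[[0,0,0.00034],0.1]]}}

```text
time_s: 19.0
eef_pos: [0.5076, 0.08, 0.1313]
eef_rot: [-0.001, 0.602, 0.798, -0.007]
wrist_force: [-0.7, -0.2, 2.2]
opening: 0.541
```

```bash
python3 -c "
from h import *
st();topheight('w14.png')"
```

```text
t 19.0 p [507.62  80.03 131.26] yaw(y ax) 15.93 tilt [-0.0099 -0.0092] F [-0.7 -0.2  2.2] M [-0.02  0.09  0.01] q6 -0.34 op 0.541
disc 262.4 279.4 [70.9 78.9] y_tool mm -0.08 top above TCP mm 30.08
```

>>> {"api": "drive_tool", "payload": {"deltas": [[[-0.0002,0.0001,0.0004],0.1],[[-0.0002,0.0001,0.0004],0.1],[[-0.0001,0.0001,0.0004],0.1]]}}

```text
time_s: 19.35
eef_pos: [0.5083, 0.0802, 0.1336]
eef_rot: [0.001, 0.472, 0.881, -0.006]
wrist_force: [-0.4, 0.2, 2.2]
opening: 0.54
```

```bash
python3 -c "
from h import *
st()"
```

```text
t 19.35 p [508.34  80.17 133.56] yaw(y ax) 33.65 tilt [-0.0038 -0.0118] F [-0.4  0.2  2.2] M [0.08 0.06 0.01] q6 -0.65 op 0.54
```

>>> {"api": "drive_tool", "payload": {"deltas": [[[-0.0006,0.0001,0.002],0],[[-0.0006,0.0001,0.002],0],[[-0.0004,0,0.003],0]]}}

```text
time_s: 19.65
eef_pos: [0.5063, 0.0804, 0.1403]
eef_rot: [0.001, 0.475, 0.88, -0.006]
wrist_force: [0.8, 0.7, -0.7]
opening: 0.547
```

```bash
python3 -c "
from h import *
st();topheight('w15.png')"
```

```text
t 19.65 p [506.27  80.43 140.29] yaw(y ax) 33.24 tilt [-0.0048 -0.0116] F [ 0.8  0.7 -0.7] M [0.   0.04 0.03] q6 -0.64 op 0.547
disc 262.4 279.2 [70.3 79.1] y_tool mm -0.05 top above TCP mm 29.94
```

>>> {"api": "drive_tool", "payload": {"deltas": [[[0,0,0.005],0],[[0,0,0.008],0],[[0,0,0.01],0],[[0,0,0.01],0],[[0,0,0.01],0],[[0,0,0.01],0],[[0,0,0.008],0],[[0,0,0.004],0]]}}

```text
time_s: 20.5
eef_pos: [0.5065, 0.0804, 0.2123]
eef_rot: [0.001, 0.477, 0.879, -0.006]
wrist_force: [0.0, 0.4, -0.5]
opening: 0.541
```

```bash
python3 -c "
from h import *
st();topheight('w16.png')"
```

```text
t 20.5 p [506.51  80.43 212.35] yaw(y ax) 33.07 tilt [-0.003  -0.0117] F [ 0.   0.4 -0.5] M [ 0.01 -0.05  0.01] q6 -0.64 op 0.541
disc 262.4 279.4 [70.1 78.9] y_tool mm -0.06 top above TCP mm 30.04
```

View pics/w16.png

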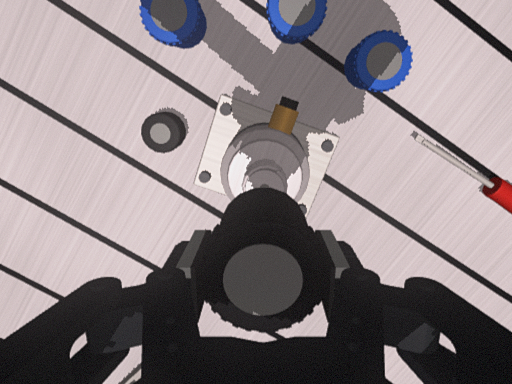

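>>> {"api": "drive_tool", "payload": {"deltas": [[[0.003,-0.02,0],0],[[0.005,-0.035,0],0],[[0.006,-0.04,0],0],[[0.006,-0.04,0],0],[[0.006,-0.04,0],0],[[0.006,-0.04,0],0],[[0.006,-0.04,0],0],[[0.006,-0.04,0],0],[[0.005,-0.03,0],0],[[0.003,-0.015,0],0]]}}

```text
time_s: 21.55
eef_pos: [0.5568, -0.2694, 0.2102]
eef_rot: [-0.001, 0.474, 0.881, -0.005]
wrist_force: [0.1, -0.7, -0.7]
opening: 0.545
```

```bash
python3 -c "
from h import *
st()"
```

```text
t 21.55 p [ 556.75 -269.39  210.2 ] yaw(y ax) 33.41 tilt [-0.0055 -0.0081] F [ 0.1 -0.7 -0.7] M [0.03 0.02 0.02] q6 -1.22 op 0.545
```

>>> {"api": "drive_tool", "payload": {"deltas": [[[0.002,-0.015,-0.005],0],[[0.002,-0.015,-0.01],0],[[0.002,-0.01,-0.02],0],[[0.001,-0.005,-0.025],0],[[0,0,-0.025],0],[[0,0,-0.015],0],[[0,0,-0.008],0],[[0,0,-0.003],0]]}}

```text
time_s: 22.35
eef_pos: [0.564, -0.3141, 0.0907]
eef_rot: [-0.002, 0.473, 0.881, -0.004]
wrist_force: [-0.9, 0.7, -0.7]
opening: 0.542
```

```bash
python3 -c "
from h import *
st(); topheight('w17.png'); c=snap('scene','s2.png'); c=snap('top','t2.png')
cv2.imwrite('pics/t2c.png',cv2.resize(c['frame'][110:220,280:400,::-1],None,fx=5,fy=5))"
```

```text
t 22.35 p [ 564.01 -314.12   90.66] yaw(y ax) 33.6 tilt [-0.0079 -0.0048] F [-0.9  0.7 -0.7] M [-0.01  0.03 -0.03] q6 -1.27 op 0.542
disc 262.4 279.2 [70.4 78.9] y_tool mm -0.07 top above TCP mm 29.91
```

View pics/w17.png

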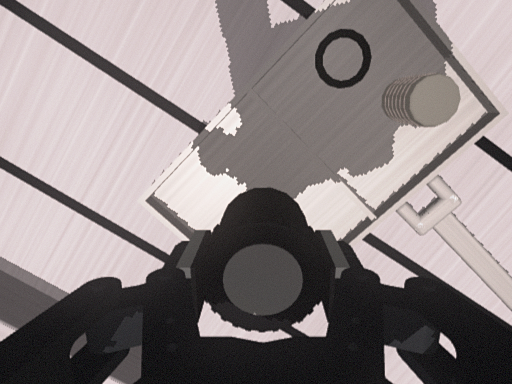

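View pics/s2.png

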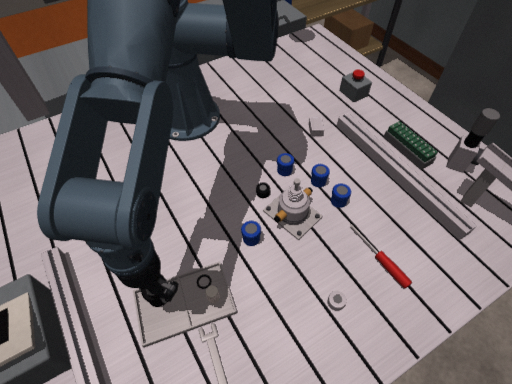

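Run:
```python
from h import *
c=camera('wrist')
for u,v in [(150,200),(495,110),(250,92),(372,216),(343,58)]: print(u,v,onz(c,u,v,0.016 if u!=343 else .006)[:2].round(3))
st()
```

```text
150 200 [ 0.501 -0.359]
495 110 [ 0.655 -0.184]
250 92 [ 0.52  -0.261]
372 216 [ 0.635 -0.283]
343 58 [ 0.558 -0.21 ]
t 22.55 p [ 565.14 -315.4    93.17] yaw(y ax) 33.58 tilt [-0.0048 -0.0074] F [ 0.8  0.2 -0.6] M [ 0.    0.04 -0.01] q6 -1.27 op 0.543
```

>>> {"api": "drive_tool", "payload": {"deltas": [[[0,-0.002,-0.008],0],[[0,-0.001,-0.01],0],[[0,0,-0.01],0],[[0,0,-0.01],0],[[0,0,-0.007],0],[[0,0,-0.004],0],[[0,0,-0.002],0],[[0,0,-0.001],0]]}}

```text
time_s: 23.35
eef_pos: [0.5661, -0.3195, 0.0388]
eef_rot: [0.001, 0.473, 0.881, -0.005]
wrist_force: [0.2, -0.1, -0.3]
opening: 0.548
```

```bash
python3 -c "
from h import *
st()"
```

```text
t 23.35 p [ 566.07 -319.51   38.79] yaw(y ax) 33.57 tilt [-0.002  -0.0098] F [ 0.2 -0.1 -0.3] M [0.06 0.02 0.  ] q6 -1.27 op 0.548
```

>>> {"api": "drive_tool", "payload": {"deltas": [[[0,0,-0.002],0],[[0,0,-0.002],0],[[0,0,-0.002],0],[[0,0,-0.001],0],[[0,0,-0.001],0]]}}

```text
time_s: 23.85
eef_pos: [0.5668, -0.32, 0.0314]
eef_rot: [0.003, 0.473, 0.881, -0.005]
wrist_force: [0.4, 0.1, -0.3]
opening: 0.539
```

>>> {"api": "drive_tool", "payload": {"deltas": [[[0,0,-0.0008],0],[[0,0,-0.0008],0]]}}

```text
time_s: 24.05
eef_pos: [0.567, -0.3201, 0.0298]
eef_rot: [0.003, 0.473, 0.881, -0.005]
wrist_force: [0.0, -1.2, -0.8]
opening: 0.544
```

>>> {"api": "drive_tool", "payload": {"deltas": [[[0,0,-0.0008],0],[[0,0,-0.0008],0]]}}

```text
time_s: 24.25
eef_pos: [0.567, -0.3202, 0.0282]
eef_rot: [0.003, 0.473, 0.881, -0.005]
wrist_force: [-0.5, 0.3, -1.4]
opening: 0.543
```

>>> {"api": "drive_tool", "payload": {"deltas": [[[0,0,-0.0006],0],[[0,0,-0.0006],0]]}}

```text
time_s: 24.45
eef_pos: [0.567, -0.3201, 0.0268]
eef_rot: [0.003, 0.473, 0.881, -0.005]
wrist_force: [0.4, -0.6, -0.7]
opening: 0.545
```

>>> {"api": "drive_tool", "payload": {"deltas": [[[0,0,-0.0006],0]]}}

```text
time_s: 24.55
eef_pos: [0.567, -0.3202, 0.0262]
eef_rot: [0.003, 0.473, 0.881, -0.005]
wrist_force: [0.9, -0.2, -2.0]
opening: 0.543
```

>>> {"api": "drive_tool", "payload": {"deltas": [[[0,0,-0.0006],0]]}}

```text
time_s: 24.65
eef_pos: [0.5671, -0.3203, 0.0257]
eef_rot: [0.003, 0.473, 0.881, -0.005]
wrist_force: [-1.4, -0.0, 1.9]
opening: 0.542
```

>>> {"api": "drive_tool", "payload": {"deltas": [[[0,0,-0.0006],0]]}}

```text
time_s: 24.75
eef_pos: [0.5672, -0.3204, 0.0256]
eef_rot: [0.003, 0.473, 0.881, -0.005]
wrist_force: [-2.6, 2.2, 6.5]
opening: 0.543
```

>>> {"api": "drive_tool", "payload": {"deltas": [[[0,0,-0.0006],0]]}}

```text
time_s: 24.85
eef_pos: [0.5672, -0.3204, 0.0256]
eef_rot: [0.003, 0.473, 0.881, -0.005]
wrist_force: [-2.3, 1.9, 5.6]
opening: 0.545
```

Floor contact felt (Fz about 6 N). Releasing.

>>> {"api": "drive_tool", "payload": {"deltas": [[[0,0,0],0],[[0,0,0],0],[[0,0,0],0]], "gripper": 0.7}}

```text
time_s: 25.15
eef_pos: [0.5675, -0.3206, 0.0257]
eef_rot: [0.003, 0.473, 0.881, -0.005]
wrist_force: [0.3, -0.6, -0.5]
opening: 0.7
```

```bash
python3 -c "
from h import *
st(); topheight('w18.png')"
```

```text
t 25.15 p [ 567.46 -320.59   25.73] yaw(y ax) 33.58 tilt [ 0.0009 -0.0124] F [ 0.3 -0.6 -0.5] M [ 0.02  0.02 -0.01] q6 -1.27 op 0.7
disc 262.7 278.3 [68.4 79.1] y_tool mm 0.07 top above TCP mm 29.28
```

View pics/w18.png

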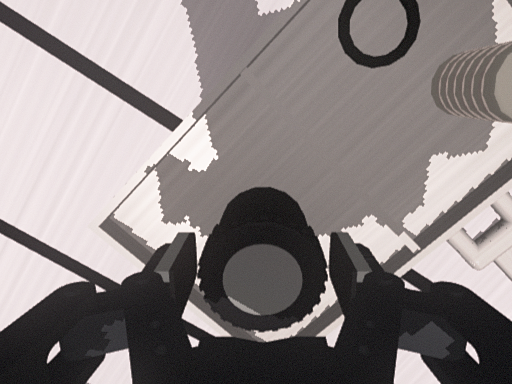

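The cap stands alone between the open pads, disc centred at (263,278). Going straight up, then opening wider once clear.

>>> {"api": "drive_tool", "payload": {"deltas": [[[0,0,0.004],0],[[0,0,0.007],0],[[0,0,0.01],0],[[0,0,0.015],0],[[0,0,0.02],0],[[0,0,0.025],0],[[0,0,0.025],0],[[0,0,0.02],0],[[0,0,0.015],0],[[0,0,0.005],0]], "gripper": 0.75}}

```text
time_s: 26.2
eef_pos: [0.5677, -0.3206, 0.1862]
eef_rot: [0.006, 0.473, 0.881, -0.006]
wrist_force: [0.6, 0.0, 0.5]
opening: 0.748
```

>>> {"api": "drive_tool", "payload": {"deltas": [[[-0.02,0,0],0],[[-0.04,0,0],0],[[-0.04,0,0],0],[[-0.03,0,0],0],[[-0.01,0,0],0],[[0,0,0],0]]}}

```text
time_s: 26.8
eef_pos: [0.4238, -0.3194, 0.1872]
eef_rot: [0.007, 0.472, 0.882, -0.006]
wrist_force: [0.4, -0.3, -0.3]
opening: 0.748
```

```bash
python3 -c "
from h import *
import pickle
st(); c=snap('wrist','w19.png'); s=snap('scene','s3.png'); t=snap('top','t3.png')
pickle.dump((c,s,t),open('c3.pkl','wb'))
cv2.imwrite('pics/t3c.png',cv2.resize(t['frame'][80:240,180:400,::-1],None,fx=3.5,fy=3.5,interpolation=cv2.INTER_CUBIC))
cv2.imwrite('pics/s3c.png',cv2.resize(s['frame'][150:350,120:360,::-1],None,fx=3,fy=3,interpolation=cv2.INTER_CUBIC))"
```

```text
t 26.8 p [ 423.83 -319.44  187.17] yaw(y ax) 33.67 tilt [ 0.0068 -0.0165] F [ 0.4 -0.3 -0.3] M [ 0.   -0.01 -0.09] q6 -1.45 op 0.748
```

View pics/t3c.png

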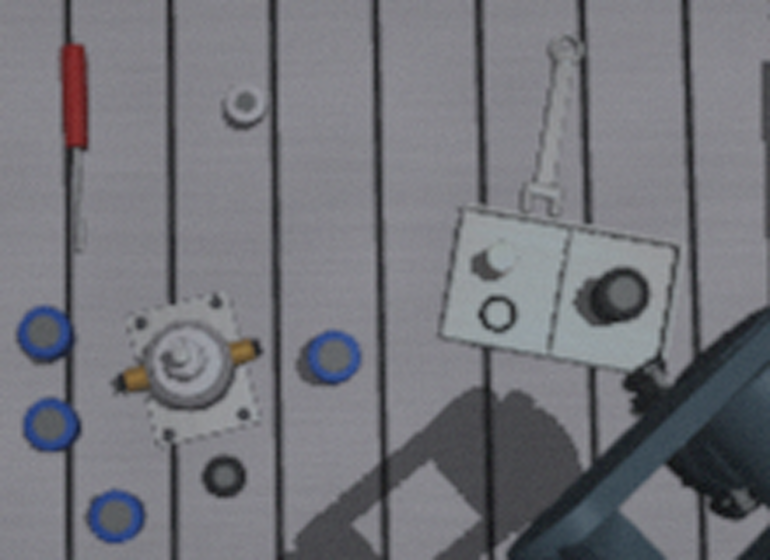

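View pics/s3c.png

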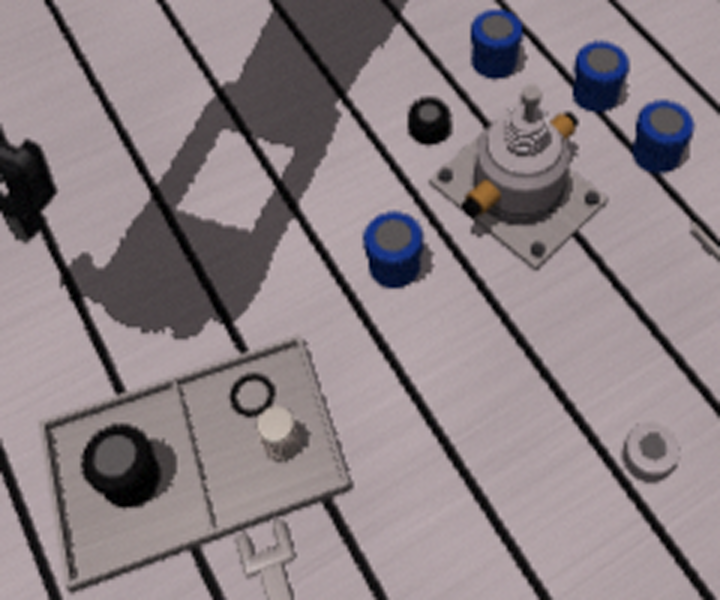

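The cap stands upright in the empty half (top pixel about (357,164), scene about (160,305)). The other objects look unmoved. One numeric check, then I hand in.

```bash
python3 -c "
from h import *
import pickle
c,s,t=pickle.load(open('c3.pkl','rb'))
p=onz(t,180+624/3.5-.4,80+293/3.5-.4,.056); f=np.array([.5635,-.3193]); y=np.array([.187,.982]); x=np.array([.982,-.187])
d=p[:2]-f; print(p, 'free frame', d@x, d@y)
C=pickle.load(open('c0.pkl','rb'))
df=np.abs(t['frame'].astype(int)-C['top']['frame']).max(2)>40
for n,b in dict(element=(315,145,328,162),seal=(315,163,330,178),pucka=(235,208,252,224),puckb=(242,102,258,118),driver=(195,90,208,155),wrench=(328,88,346,140),bracket=(148,242,170,268)).items(): print(n,df[b[1]:b[3],b[0]:b[2]].sum())
hand_in()"
```

```text
[ 0.56614312 -0.31891547  0.056     ] free frame 0.0025236329618660773 0.0008718722253030411
element 0
seal 0
pucka 0
puckb 0
driver 0
wrench 0
bracket 22
the job is handed in; nothing more can be done
```

I unscrewed the black cap in two grips, about 1.3 turns in all, raising it about 3.3 mm per radian. I kept hold of it as it came free, lifted it over the spring pin and set it down in the tray's empty half. Then I let go, moved the arm clear and handed the job in at about 27 s.

**Forces:** Wrist readings, taken only between short moves, stayed within about 3 N while I gripped and turned the cap. They were about 6.5 N vertically when the cap met the tray floor. The force between cap and neck can't be measured directly.

**Placement:** In the last pictures the cap stands upright with its open side down. It is about 2.5 mm along x and 1 mm along y from the centre of the empty half, to within a few mm for camera calibration. The gripper is open and well away from it.

**Other objects:** Before and after top views show no change at the element, seal, both pucks, screwdriver and wrench. At the bracket 22 pixels differed. The arm never went near it, so this is probably a change in the arm's shadow, but I did not check further.

**Disagreements:** The tool drifted to about 0.016 rad of tilt, which the drive cannot correct. It drifted about 1.5 to 2 mm sideways just as the thread let go, and I brought it back while lifting.

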